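# Raise the telescopic bench lantern

### The job

The lantern head of the telescopic bench lamp is standing a little proud of its socket: first press it down until it is fully home. Then press the lamp's release button fully in and pull the pole up by its black rubber grip, past the first stop to the second stop (fully out). Finish while still holding it up there by the grip, since the pole sinks back if let go; leave the lantern head seated and do not disturb the spare parts around the lamp.

Things in the scene. Friction and masses are not known exactly. Their poses are not given: they have to be found in the camera images.
- case: Lamp base, fixed to the bench: black box 100 (x) by 225 (y) mm, top at 50 mm, on a foot plate 112 by 245 mm (y = -88 to +158). Origin on the bench under the pole axis, z up. A fixed steel tube (28 mm, collars to 48 mm) rises at the origin to 125 mm. Button at x = 0, y = +110 mm; pull grip at x = 0, y = -85 mm; lantern head at x = y = 0.
- pole (a joint): Draw of the inner pole straight up out of the tube, m: 0 = in, locked until the button is in; 0.055 = first stop, a ball catch that keeps it there, about 6 N extra to pull past; 0.110 = second stop, solid end of travel. Bracket, grip and lantern head rise with it (about 0.3 kg plus 1 N friction: 4 N to lift, 10 N past the catch). Nothing holds it at the second stop: let go, it sinks.
- grip_mid (a point): The pull grip on the pole: an upright black rubber cylinder, 26 mm in diameter, 50 mm tall, standing free on the end of a flat bracket (20 mm wide, 12 mm thick) 85 mm from the pole axis, on the side away from the button. This point is on its axis, 27 mm above its underside and 23 mm below its top, 169 mm above the bench when the pole is in. Grasp it from above in any yaw.
- lantern (a joint): How far the lantern head has been pressed into its socket on the top of the pole, in m: starts at 0 to 0.004, 0.010 = fully home. Straight down; it resists with about 7 N of friction, stays where it is left, and more than 7 N of upward pull draws it out again, so it is no handle for the pole.
- lantern_top (a point): Centre of the flat top of the lantern head, a round drum 52 mm in diameter and 38 mm tall with a white diffuser between grey discs, on the pole axis. With the pole in, this top is 193 mm above the bench at joint value 0 and 183 mm when fully home.
- button (a joint): Travel of the release button, in m: 0 = out, 0.007 = fully in. It needs about 5 N, stays in once pressed (no return), and frees the pole when more than about 5 mm in.
- button_top (a point): Centre of the top of the release button, a round grey push button 32 mm in diameter in a steel ring on top of the case, pressed straight down; its top is 63 mm above the bench when out, 56 mm when in.
- carton: Bystander: small cardboard box 60 by 75 by 50 mm high, loose. Origin at the centre of its underside.
- bearing: Bystander: steel bearing ring, 62 mm outer diameter, 30 mm bore, 18 mm high, loose, lying flat. Origin at the centre of its underside.
- pulley: Bystander: dark steel grooved pulley, 64 mm in diameter, 24 mm high with a 28 mm hub up to 36 mm, loose. Origin at the centre of its underside.
- filter: Bystander: grey canister 60 mm in diameter, 68 mm tall, loose, upright. Origin at the centre of its underside.

How it is judged:
On the way, in this order (a step that is already met when the one before it is completed fails the run):
1. the lantern head is pressed home while the pole is still in (value of joint lantern above 0.0085 m and value of joint pole below 0.01 m), for 0.1 s.
2. the release button is pressed in (value of joint button above 0.0055 m), for 0.1 s.
3. the pole is drawn past the first stop with the grip held (value of joint pole above 0.07 m and contact force between the fingers and pole above 1 N and distance between the grasp point and grip_mid below 0.04 m), for 0.05 s.
4. the pole is at its second stop, held by the grip (value of joint pole above 0.106 m and contact force between the fingers and pole above 1 N and distance between the grasp point and grip_mid below 0.04 m), for 0.2 s.
At the end, for the whole second after the job is handed in: Gripper holds the pull grip (over 1 N, grasp within 40 mm of its middle, no spare part touching the pole), pole at the second stop (joint above 0.106 of 0.110 m) and at rest, button in (above 0.0055 m), lantern head home (joint above 0.0085 of 0.010 m) (all of step 4 and value of joint lantern above 0.0085 m and value of joint button above 0.0055 m and velocity of joint pole between -0.01 and 0.01 m/s and contact force between each of carton, bearing, pulley, filter and pole below 0.2 N); the arm keeps its last pose, push and grip.
It fails at once if the carton is shifted by more than 20 mm or tipped (distance of carton from where it was at the start of the episode above 0.02 m or angle between carton's own z axis and vertical above 0.4 rad).
It fails at once if the bearing is shifted by more than 20 mm or tipped (distance of bearing from where it was at the start of the episode above 0.02 m or angle between bearing's own z axis and vertical above 0.4 rad).
It fails at once if the pulley is shifted by more than 20 mm or tipped (distance of pulley from where it was at the start of the episode above 0.02 m or angle between pulley's own z axis and vertical above 0.4 rad).
It fails at once if the filter is shifted by more than 20 mm or tipped (distance of filter from where it was at the start of the episode above 0.02 m or angle between filter's own z axis and vertical above 0.4 rad).
It also fails if it takes over 54 s, if anything falls off the work surface, if the arm or the gripper's body presses on something with over 40 N, if the wrist force passes 120 N, or if a joint passes its speed limit or range.

### The arm

A 6-joint arm with a two-finger parallel gripper is mounted at the origin on the work surface. World frame = base frame: x ahead of the robot, y to its left, z up, the work surface at z = 0. Lengths are in m, angles in rad, forces in N, time in s.
With the tool pointing down it reaches from about 0.35 to 0.775 m from the base axis. Payload 5.5 kg.
Tool frame: the origin (TCP) lies midway between the tips of the shut fingers; the grasp point (between the pads) lies 19 mm behind it; x points along the fingers, y is the direction in which the jaws open and shut, and the axes are right-handed (so a half turn about x gives the same grasp; the last joint's range is limited). The gripper opens to 85 mm and grips with 20 to 120 N. Pads are 22 mm wide; open, the fingers measure 114 mm over their backs; the gripper's body (76 mm by 85 mm) begins 54 mm behind the grasp point. The pads swing forward as they close: fully open they stand 13 mm farther back than shut.
Start: joints at [1.063, 0.313, 0.046, 1.304, 0, 1.431], TCP at [0.207, 0.537, 0.205] pointing down, gripper open.
Joint ranges: [-2.76, 2.76], [-0.86, 1.69], [-1.03, 1.26], [-2.2, 2.34], [-1.47, 1.5], [-3.14, 3.14]. Speed limits (rad/s): [2.57, 2.57, 3.14, 3.14, 3.14, 3.14].

### API

Orientations are given as a unit quaternion [w, x, y, z].
In Python, from workcell import env, optics, order, models gives the robot as it stands. The module is installed in compiled form; this text tells all that it offers.
- The arm moves only by the tool servo_tool, never from a script. Its argument "moves" is a list of rows, each a list of 5 numbers: the shift along the tool's x, y, z in cm, then the turn about the tool's x in rad, then the closure, from -1 (fully open) to 1 (shut). A call has exactly 10 rows; each row shifts and turns the commanded pose from where the row before left it, along the tool's axes as they then stand; what a row does not reach is not made up. A row lasts 1/8 s, in which the tool goes at most 62.5 mm and 10.7 degrees, less where a joint would pass 70% of its speed; a pose out of reach is approached as far as the arm can. A call is refused whole if a number of a shift passes 6.25 or a number of a turn 0.188, either way. A call with a gripper value outside its range is refused whole. The fingers move at their own pace and stop on an object; "grip_force" is the grip in N (left out, the last holds). Time passes only in rows, so rows that do not move let the fingers close, or fill a call up. It gives the time, the measured TCP pose, the force and the opening at its end, in the units of the state.
- env.get_state(): the state, without advancing time (a new reading comes with each control period).
- optics.read_camera(name): name is "scene" or "top" or "wrist"; returns a dict with "pixels" (480x640x3 uint8, blue, green, red), "vertical_fov" (degrees; the focal length in pixels is half the picture's height over the tangent of half this angle, whatever the lens; pixels are square), "cx", "cy" (the principal point, pixels), "extrinsics" (4x4, takes a point from world to camera coordinates). Camera axes: x right, y up, looking along -z (the intrinsics and any distortion apply to the point x, -y, -z); pixel columns grow to the right and rows downward; lengths in m; the calibration is good to about 2 mm. A picture is of the moment at which its call begins. There is no depth.
- order.hand_in(): hands the job in, once; it reports no verdict.
Trained networks look in a picture, given as the dict that the camera call returned (one of the last four; its "shot" number tells which), for a name from the list of things; names that differ only in an ending like _2 or _b are one class to them, and where a whole thing is asked for, a point or a joint stands for the part that bears it (a point fixed in the world has none). Each returns a list of dicts, best first, with "conf" (0 to 1); they miss things now and then, are a little off and sometimes report something else, mostly with a low value. They report only what shows in the picture. A call takes as long as a camera call.
- models.outline_of(name, picture): "pixels" (480x640 bool, what is visible of it) and "location" ([column, row] in pixels, amid what is visible of it).
- models.pinpoint(name, picture): "location" ([column, row] in pixels: a listed point, or the origin of a listed thing).
The state is a dict: "clock": time; "joint_pos": joint angles; "qvel": joint speeds; "tau": joint torques, N m; "tcp_pos": TCP position; "orientation": TCP orientation; "wrist_force": force on the tool from outside, world axes, zero at the start; "ft_torque": the same for the moment, N m; "finger_gap": finger opening in m.
Only numpy, scipy, OpenCV 4.12 (cv2) and the standard library are available. Lean on these libraries where they do the work, as an engineer would, in place of code of your own. Each camera call takes 0.05 s, during which the arm holds its last target.

## Working session

There is one attempt and no reset: what is moved stays moved. The work goes in short steps, Python scripts to look and compute and a tool call to move; the robot and the scene stay as the last step left them, time stands still between calls to the robot, and variables do not carry over. Pictures are saved under pics/ and viewed, and the job is handed in when it is done.

Besides the shell and the picture viewer there is one more tool, called after ">>>" by a JSON object that holds its "fn" and its "kwargs". servo_tool: Moves the arm, as the interface text tells. Its arguments: {"type":"object","properties":{"moves":{"type":"array"},"grip_force":{"type":"number"}},"required":["moves"]}

```bash
mkdir -p pics; cat > h.py <<'E'
import numpy as np, cv2
from workcell import env, optics, order, models
def K(p):
    f=240/np.tan(np.radians(p["vertical_fov"])/2); return f
def ray(p,uv):
    f=K(p); E=np.array(p["extrinsics"]); R=E[:3,:3]; t=E[:3,3]
    d=np.array([(uv[0]-p["cx"])/f,-(uv[1]-p["cy"])/f,-1.]); return -R.T@t, R.T@d
def atz(p,uv,z):
    o,d=ray(p,uv); return o+d*(z-o[2])/d[2]
def proj(p,X):
    f=K(p); E=np.array(p["extrinsics"]); c=E[:3,:3]@np.array(X)+E[:3,3]
    return np.array([p["cx"]+f*c[0]/-c[2], p["cy"]-f*c[1]/-c[2]])
def tri(obs):
    A=np.zeros((3,3));b=np.zeros(3)
    for p,uv in obs:
        o,d=ray(p,uv); d=d/np.linalg.norm(d); M=np.eye(3)-np.outer(d,d); A+=M;b+=M@o
    return np.linalg.solve(A,b)
E
python3 - <<'E'
from h import *
s=env.get_state(); print({k:np.round(v,3) for k,v in s.items()})
P={}
for n in ["scene","top"]:
    p=optics.read_camera(n);P[n]=p;cv2.imwrite(f"pics/{n}0.png",p["pixels"]);print(n,[k for k in p],p["vertical_fov"],p["cx"],p["cy"],np.round(p["extrinsics"],3).tolist())
Z={"case":0,"grip_mid":.169,"lantern_top":.19,"button_top":.063,"carton":0,"bearing":0,"pulley":0,"filter":0}
for k,z in Z.items():
    o=[]
    for n,p in P.items():
        r=models.pinpoint(k,p)
        if r:
            print(k,n,[(np.round(q["location"],1).tolist(),round(q["conf"],2)) for q in r[:2]],np.round(atz(p,r[0]["location"],z),3)); o.append((p,r[0]["location"]))
    if len(o)==2: print("   tri",np.round(tri(o),3))
E
```

```text
{'clock': np.float64(0.0), 'joint_pos': array([ 1.063,  0.314,  0.045,  1.304, -0.   ,  1.431]), 'qvel': array([-0.001,  0.002, -0.   , -0.001, -0.   , -0.001]), 'tau': array([-1.0000e-03, -4.8063e+01,  2.9853e+01,  1.9000e-02, -0.0000e+00,
        0.0000e+00]), 'tcp_pos': array([0.206, 0.536, 0.204]), 'orientation': array([ 0.695,  0.129,  0.695, -0.13 ]), 'wrist_force': array([-0.702, -0.602, -0.02 ]), 'ft_torque': array([ 0.003, -0.006, -0.004]), 'finger_gap': np.float64(0.085)}
scene ['pixels', 'vertical_fov', 'cx', 'cy', 'extrinsics', 'shot'] 51.05617669526138 324.1168508367451 242.69499361212664 [[-0.818, 0.575, 0.004, 0.464], [-0.445, -0.639, 0.628, 0.222], [0.363, 0.512, 0.778, -1.112], [0.0, 0.0, 0.0, 1.0]]
top ['pixels', 'vertical_fov', 'cx', 'cy', 'extrinsics', 'shot'] 49.425358354475925 315.4656169778308 240.255307390754 [[-0.012, -1.0, 0.002, 0.062], [0.998, -0.011, 0.067, -0.605], [-0.067, 0.003, 0.998, -1.046], [0.0, 0.0, 0.0, 1.0]]
case scene [([332.5, 249.2], 0.85)] [ 0.541 -0.01  -0.   ]
case top [([348.3, 274.7], 0.56), ([251.8, 208.5], 0.52)] [ 0.534 -0.012  0.   
[... 452 characters left out ...]
294.3, 280.4], 0.59)] [0.524 0.097 0.063]
   tri [0.556 0.069 0.263]
carton scene [([218.0, 251.2], 0.56)] [ 0.715 -0.126  0.   ]
carton top [([403.8, 190.2], 0.83)] [ 0.71  -0.132  0.   ]
   tri [ 0.712 -0.134 -0.01 ]
bearing scene [([404.2, 226.4], 0.62), ([217.3, 248.2], 0.24)] [0.397 0.023 0.   ]
bearing top [([333.0, 343.8], 0.67)] [0.393 0.021 0.   ]
   tri [ 0.393  0.021 -0.005]
pulley scene [([272.0, 312.6], 0.72), ([375.7, 263.8], 0.23)] [0.702 0.041 0.   ]
pulley top [([325.6, 196.3], 0.68)] [0.699 0.033 0.   ]
   tri [ 0.699  0.033 -0.013]
filter scene [([330.0, 374.5], 0.91)] [0.686 0.185 0.   ]
filter top [([251.9, 209.7], 0.68)] [0.672 0.187 0.   ]
   tri [ 0.678  0.185 -0.012]
```

View pics/scene0.png

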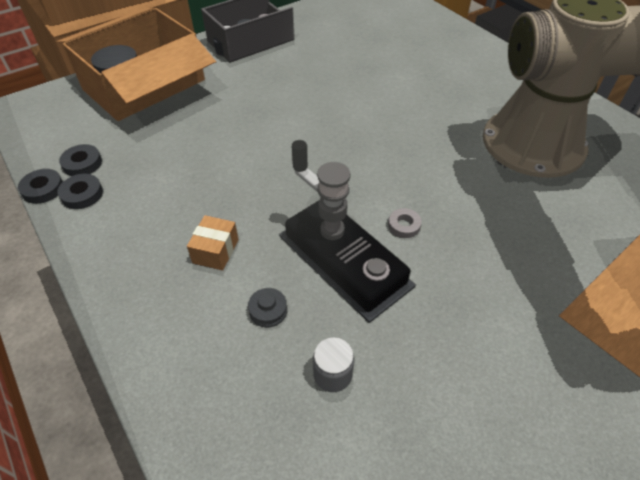

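View pics/top0.png

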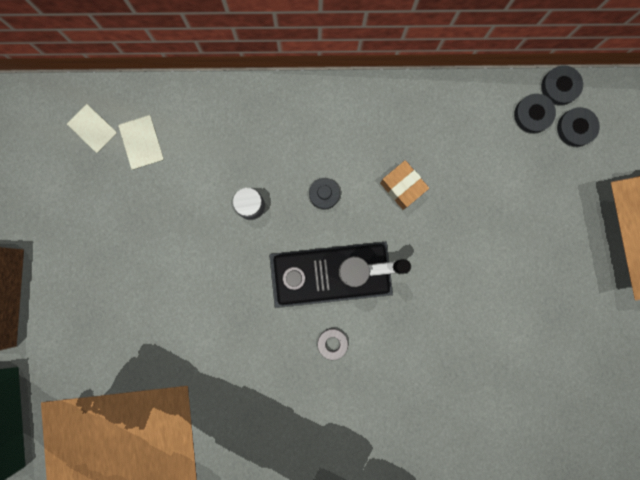

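```bash
python3 - <<'E'
from h import *
from scipy.spatial.transform import Rotation as R
q=env.get_state()["orientation"]; print(np.round(R.from_quat([q[1],q[2],q[3],q[0]]).as_matrix(),3), env.get_state()["tcp_pos"])
p=optics.read_camera("scene"); t=optics.read_camera("top")
for n,q in (("s",p),("t",t)):
  for k in ["button_top"]:
    for r in models.pinpoint(k,q): print(n,r["location"],r["conf"],atz(q,r["location"],.063))
E
```

```text
[[ 0.     0.36   0.933]
 [ 0.     0.933 -0.36 ]
 [-1.     0.     0.   ]] [0.2068002  0.53660118 0.20475498]
s [376.9, 265.2] 0.62 [0.53036595 0.09784821 0.063     ]
t [294.2, 278.9] 0.77 [0.52711661 0.09764045 0.063     ]
```

The scene view shows the lamp with its lantern top at about (334,173), button at (376,267) and grip at (300,155). In the top view they are at (356,271), (294,279) and (402,266), and the spare parts are clear of the lamp. The three measured points match the 110 and 85 mm spacings, with the case yawed about 0.093 rad. I'll raise the tool, turn it so the jaws open across the bracket, and move over the lantern.

>>> {"fn": "servo_tool", "kwargs": {"moves": [[-0.8,0,0,0.185,1],[-0.8,0,0,0.185,1],[-0.8,0,0,0.185,1],[-0.8,0,0,0.185,1],[-0.8,0,0,0.185,1],[-0.8,0,0,0.185,1],[0,2.1,4.4,0,1],[0,2.1,4.4,0,1],[0,2.1,4.4,0,1],[0,2.1,4.4,0,1]], "grip_force": 60}}

```text
clock: 2.35
tcp_pos: [0.3074, 0.3679, 0.2528]
orientation: [0.523, 0.476, 0.523, -0.476]
wrist_force: [0.9, 0.8, -0.9]
finger_gap: -0.0001
```

>>> {"fn": "servo_tool", "kwargs": {"moves": [[0,2.1,4.4,0,1],[0,2.1,4.4,0,1],[0,2.1,4.4,0,1],[0,2.1,4.4,0,1],[0,2.1,4.4,0,1],[0,2.1,4.4,0,1],[0,2.1,4.4,0,1],[0,1,2,0,1],[0,0,0,0,1],[0,0,0,0,1]]}}

```text
clock: 3.6
tcp_pos: [0.4931, 0.0576, 0.2527]
orientation: [0.523, 0.476, 0.523, -0.476]
wrist_force: [1.1, 0.7, -0.5]
finger_gap: -0.0005
```

```bash
cat >> h.py <<'E'
from scipy.spatial.transform import Rotation as R
def pose():
    s=env.get_state();q=s["orientation"];M=R.from_quat([q[1],q[2],q[3],q[0]]).as_matrix()
    return s,np.array(s["tcp_pos"]),M
def to(X):
    s,t,M=pose(); print("t",round(float(s["clock"]),2),"tcp",np.round(t,4),"F",np.round(s["wrist_force"],1),"gap",round(float(s["finger_gap"]),4),"| need cm tool:",np.round(M.T@(np.array(X)-t)*100,2),"tooly yaw",round(float(np.arctan2(M[1,1],M[0,1])),3),"q",np.round(s["joint_pos"],2))
E
python3 - <<'E'
from h import *
to([.540,-.0145,.20])
p=optics.read_camera("wrist");cv2.imwrite("pics/w1.png",p["pixels"])
s=optics.read_camera("scene");cv2.imwrite("pics/s1.png",s["pixels"])
print(proj(p,[.54,-.0145,.19]))
for k,z in (("lantern_top",.19),("button_top",.063),("grip_mid",.169)):
  for r in models.pinpoint(k,p): print(k,r["location"],r["conf"],atz(p,r["location"],z))
E
```

```text
t 3.6 tcp [0.4931 0.0576 0.2527] F [ 1.1  0.7 -0.5] gap -0.0005 | need cm tool: [5.26 4.01 7.62] tooly yaw 0.093 q [-0.05  0.15 -0.05  1.37  0.    1.43]
[369.97486029 333.08496077]
lantern_top [369.0, 334.4] 0.9 [ 0.53938929 -0.01580417  0.19      ]
button_top [360.5, 166.6] 0.8 [0.53116459 0.10249755 0.063     ]
button_top [495.6, 97.9] 0.26 [0.65548225 0.18138681 0.063     ]
```

>>> {"fn": "servo_tool", "kwargs": {"moves": [[0,2.0,3.8,0,1],[0,2.0,3.8,0,1],[0,0,0,0,1],[2,0,0,0,1],[2,0,0,0,1],[1,0,0,0,1],[0.5,0,0,0,1],[0,0,0,0,1],[0,0,0,0,1],[0,0,0,0,1]]}}

```text
clock: 5.1
tcp_pos: [0.5408, -0.0149, 0.1983]
orientation: [0.523, 0.476, 0.522, -0.476]
wrist_force: [0.0, 0.2, 0.4]
finger_gap: -0.0003
```

```bash
python3 - <<'E'
from h import *
to([.540,-.0148,.183])
p=optics.read_camera("wrist");cv2.imwrite("pics/w2.png",p["pixels"])
s=optics.read_camera("scene");cv2.imwrite("pics/s2.png",s["pixels"][80:320,180:500].repeat(2,0).repeat(2,1))
E
```

```text
t 5.1 tcp [ 0.5408 -0.0149  0.1983] F [0.  0.2 0.4] gap -0.0003 | need cm tool: [ 1.53 -0.08 -0.02] tooly yaw 0.093 q [-0.18  0.25 -0.06  1.26  0.    1.3 ]
```

View pics/s2.png

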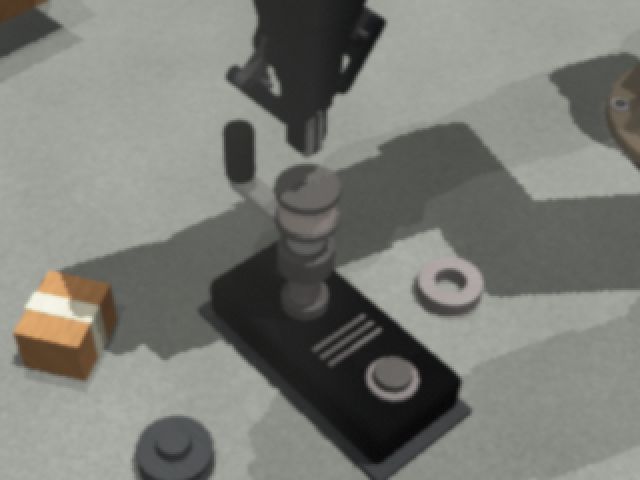

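View pics/w2.png

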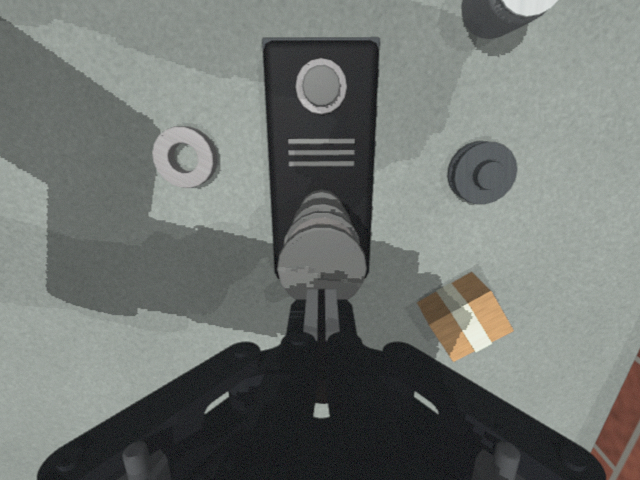

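The wrist view shows the shut fingers centred over the lantern disc at about (322,290), lined up with the case. Next I press down.

>>> {"fn": "servo_tool", "kwargs": {"moves": [[0.3,0,0,0,1],[0.2,0,0,0,1],[0.2,0,0,0,1],[0.2,0,0,0,1],[0.2,0,0,0,1],[0.1,0,0,0,1],[0.1,0,0,0,1],[0.1,0,0,0,1],[0,0,0,0,1],[0,0,0,0,1]]}}

```text
clock: 6.45
tcp_pos: [0.5405, -0.0148, 0.1838]
orientation: [0.523, 0.476, 0.523, -0.476]
wrist_force: [0.5, -0.0, 0.4]
finger_gap: 0.0004
```

>>> {"fn": "servo_tool", "kwargs": {"moves": [[0.1,0,0,0,1],[0.1,0,0,0,1],[0,0,0,0,1],[0,0,0,0,1],[0,0,0,0,1],[0,0,0,0,1],[0,0,0,0,1],[0,0,0,0,1],[0,0,0,0,1],[0,0,0,0,1]]}}

```text
clock: 7.7
tcp_pos: [0.5404, -0.0148, 0.1817]
orientation: [0.523, 0.476, 0.523, -0.476]
wrist_force: [-0.7, -0.1, 0.0]
finger_gap: 0.0
```

```bash
python3 - <<'E'
from h import *
to([.540,-.0148,.183])
s=optics.read_camera("scene");cv2.imwrite("pics/s3.png",cv2.resize(s["pixels"][100:260,240:420],None,fx=4,fy=4)[:600])
E
```

```text
t 7.7 tcp [ 0.5404 -0.0148  0.1817] F [-0.7 -0.1  0. ] gap 0.0 | need cm tool: [-0.13 -0.04 -0.01] tooly yaw 0.093 q [-0.18  0.25 -0.09  1.23  0.    1.3 ]
```

View pics/s3.png

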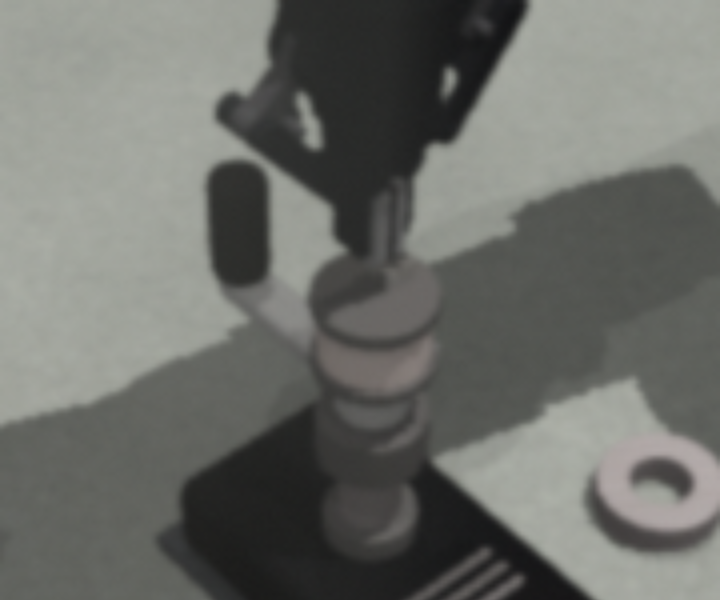

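```bash
python3 - <<'E'
from h import *
s,t,M=pose()
im=optics.read_camera("scene"); w=optics.read_camera("top")
for p in (im,w):
  print("tcp proj",proj(p,t), "lant .193/.183", proj(p,[.540,-.0148,.193]),proj(p,[.540,-.0148,.183]))
  r=models.pinpoint("lantern_top",p); print([(q["location"],q["conf"]) for q in r])
c=im["pixels"][140:220,290:380]
big=cv2.resize(c,None,fx=7,fy=7,interpolation=cv2.INTER_NEAREST)
for X,col in ((t,(0,0,255)),([.540,-.0148,.193],(0,255,0)),([.540,-.0148,.183],(255,0,0))):
  u=(proj(im,X)-[290,140]+.5)*7; cv2.circle(big,tuple(int(v) for v in u),5,col,-1)
cv2.imwrite("pics/s4.png",big)
E
```

```text
tcp proj [332.90308835 175.08559566] lant .193/.183 [333.26675812 169.59669674] [333.1502046 174.3629852]
[([332.2, 169.4], 0.97)]
tcp proj [356.56368368 270.87349735] lant .193/.183 [357.09035841 271.06463098] [356.61478252 271.11376318]
[([402.7, 190.0], 0.15)]
```

View pics/s4.png

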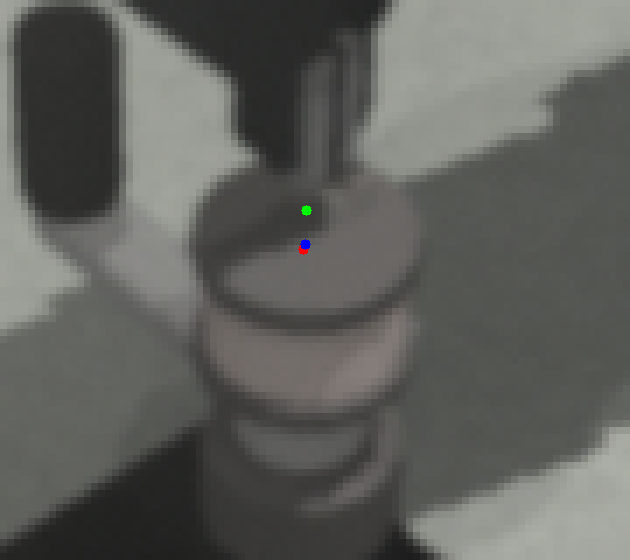

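```bash
python3 - <<'E'
from h import *
s,t,M=pose()
w=optics.read_camera("wrist"); p=optics.read_camera("top")
print(proj(w,t),proj(w,[.54,-.0148,.183]),proj(w,[.54,-.0148,.193]))
c=w["pixels"][200:360,220:420]; big=cv2.resize(c,None,fx=4,fy=4,interpolation=cv2.INTER_NEAREST)
u=(proj(w,t)-[220,200]+.5)*4; cv2.circle(big,tuple(int(v) for v in u),5,(0,0,255),-1)
u=(proj(w,[.54,-.0148,.19])-[220,200]+.5)*4; cv2.circle(big,tuple(int(v) for v in u),5,(0,255,0),-1)
cv2.imwrite("pics/w5.png",big[:600])
print(models.pinpoint("lantern_top",w)[:1])
cv2.imwrite("pics/t5.png",p["pixels"])
E
```

```text
[320.15530439 282.52632655] [319.37315878 283.47986575] [319.29909337 292.0573113 ]
[{'location': [320.5, 286.3], 'conf': 0.71}]
```

View pics/w5.png

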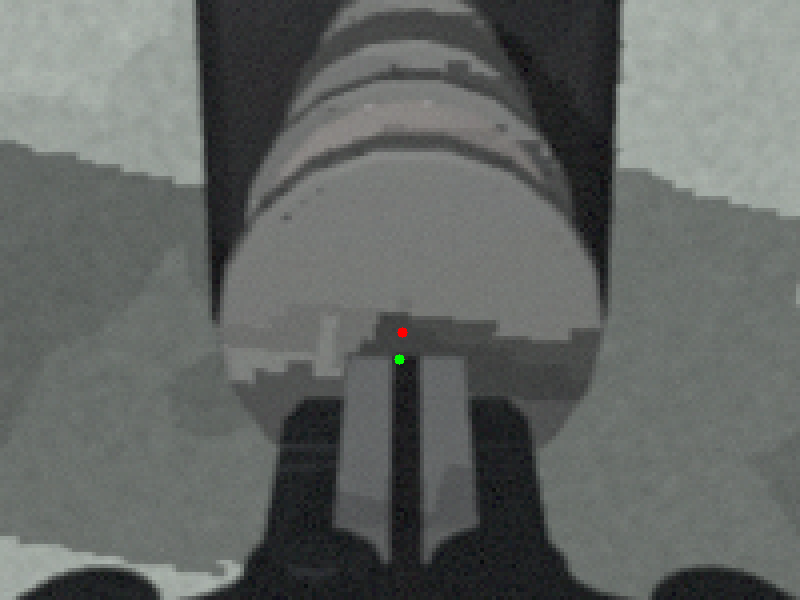

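View pics/t5.png

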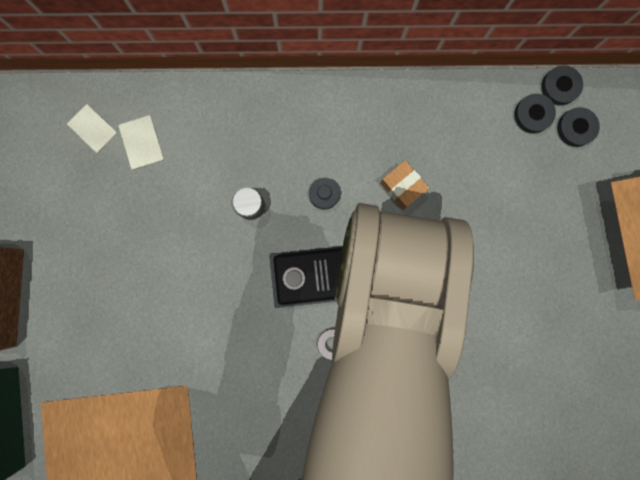

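The scene and wrist views show the real fingertips roughly 10–20 mm above the reported TCP, and the wrist force is near zero. The tool hasn't touched the lantern yet, so I'll go down in small force-checked steps.

>>> {"fn": "servo_tool", "kwargs": {"moves": [[0.1,0,0,0,1],[0.1,0,0,0,1],[0.1,0,0,0,1],[0.1,0,0,0,1],[0.1,0,0,0,1],[0.1,0,0,0,1],[0,0,0,0,1],[0,0,0,0,1],[0,0,0,0,1],[0,0,0,0,1]]}}

```text
clock: 9.35
tcp_pos: [0.5404, -0.0148, 0.1757]
orientation: [0.523, 0.476, 0.523, -0.476]
wrist_force: [0.8, -0.4, 0.8]
finger_gap: -0.0
```

```bash
cat > look.py <<'E'
from h import *
import sys
s,t,M=pose(); to([.540,-.0148,.183]); print("tau",np.round(s["tau"],1), "trq",np.round(s["ft_torque"],2))
n=sys.argv[1]
im=optics.read_camera("scene"); w=optics.read_camera("wrist")
a=cv2.resize(im["pixels"][120:240,270:430],None,fx=4,fy=4)
cv2.imwrite(f"pics/{n}s.png",a)
cv2.imwrite(f"pics/{n}w.png",cv2.resize(w["pixels"][200:350,220:420],None,fx=4,fy=4))
E
python3 look.py a
```

```text
t 9.35 tcp [ 0.5404 -0.0148  0.1757] F [ 0.8 -0.4  0.8] gap -0.0 | need cm tool: [-0.73 -0.04 -0.  ] tooly yaw 0.093 q [-0.18  0.26 -0.1   1.21  0.    1.3 ]
tau [ -0.  -44.4  29.4   0.    0.    0. ] trq [-0.01 -0.03 -0.02]
```

View pics/as.png

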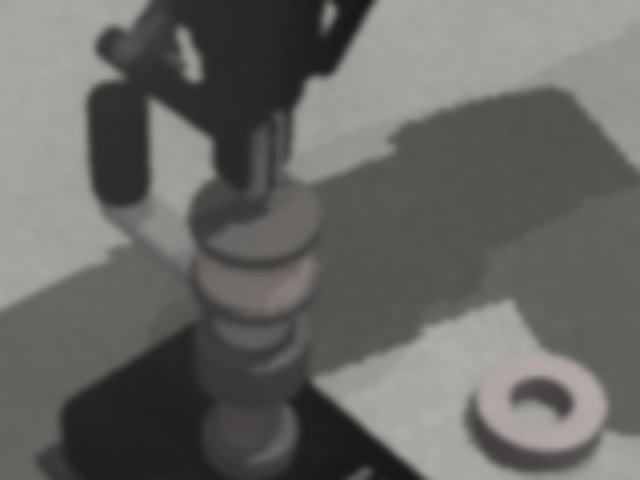

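View pics/aw.png

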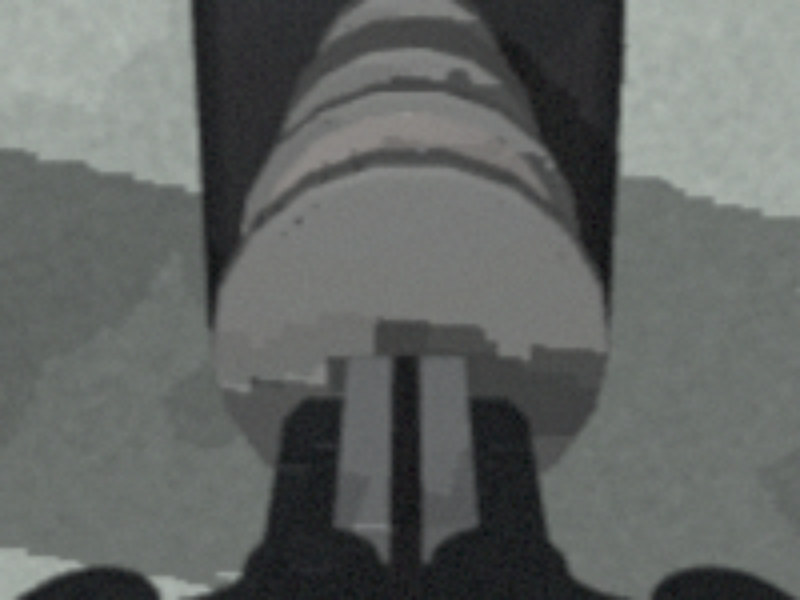

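The tip is closer, at crop (262,195) in the scene view, but still isn't touching.

>>> {"fn": "servo_tool", "kwargs": {"moves": [[0.1,0,0,0,1],[0.1,0,0,0,1],[0.1,0,0,0,1],[0.1,0,0,0,1],[0.1,0,0,0,1],[0.1,0,0,0,1],[0,0,0,0,1],[0,0,0,0,1],[0,0,0,0,1],[0,0,0,0,1]]}}

```text
clock: 10.7
tcp_pos: [0.5405, -0.0148, 0.1697]
orientation: [0.523, 0.476, 0.523, -0.476]
wrist_force: [0.0, -0.8, -0.1]
finger_gap: -0.0001
```

```bash
python3 look.py b
```

```text
t 10.7 tcp [ 0.5405 -0.0148  0.1697] F [ 0.  -0.8 -0.1] gap -0.0001 | need cm tool: [-1.33 -0.05 -0.01] tooly yaw 0.093 q [-0.18  0.26 -0.11  1.2   0.    1.3 ]
tau [ -0.  -44.4  29.3   0.    0.   -0. ] trq [-0.01 -0.02  0.01]
```

View pics/bs.png

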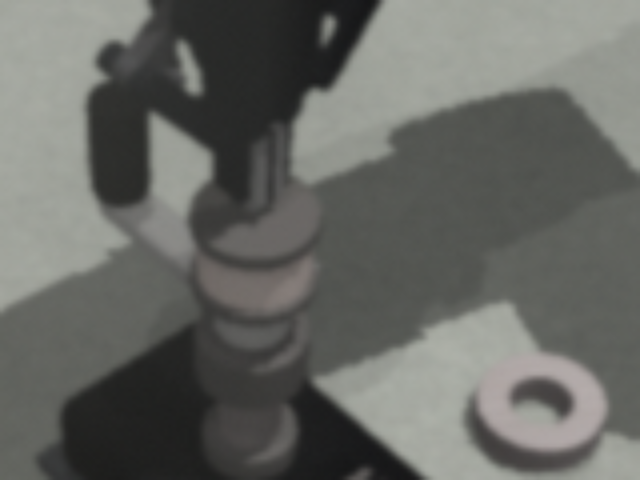

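>>> {"fn": "servo_tool", "kwargs": {"moves": [[0.1,0,0,0,1],[0.1,0,0,0,1],[0.1,0,0,0,1],[0.1,0,0,0,1],[0.1,0,0,0,1],[0,0,0,0,1],[0,0,0,0,1],[0,0,0,0,1],[0,0,0,0,1],[0,0,0,0,1]]}}

```text
clock: 12.05
tcp_pos: [0.5404, -0.0149, 0.1647]
orientation: [0.523, 0.476, 0.523, -0.476]
wrist_force: [0.6, 0.8, -1.4]
finger_gap: -0.0001
```

```bash
python3 look.py c
```

```text
t 12.05 tcp [ 0.5404 -0.0149  0.1647] F [ 0.6  0.8 -1.4] gap -0.0001 | need cm tool: [-1.83 -0.04 -0.01] tooly yaw 0.093 q [-0.18  0.26 -0.12  1.19  0.    1.3 ]
tau [  0.  -44.5  29.2   0.    0.    0. ] trq [ 0.06  0.02 -0.03]
```

View pics/cs.png

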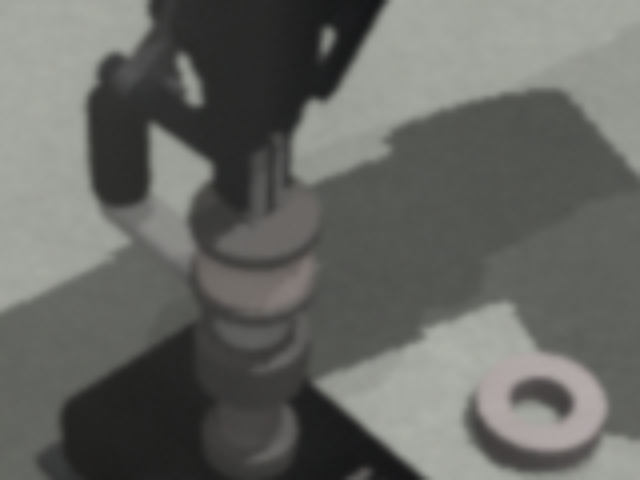

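>>> {"fn": "servo_tool", "kwargs": {"moves": [[0.1,0,0,0,1],[0.1,0,0,0,1],[0.1,0,0,0,1],[0.1,0,0,0,1],[0,0,0,0,1],[0,0,0,0,1],[0,0,0,0,1],[0,0,0,0,1],[0,0,0,0,1],[0,0,0,0,1]]}}

```text
clock: 13.4
tcp_pos: [0.5406, -0.0148, 0.1616]
orientation: [0.523, 0.476, 0.522, -0.476]
wrist_force: [-1.8, -0.0, 5.4]
finger_gap: -0.0001
```

```bash
python3 look.py d
```

```text
t 13.4 tcp [ 0.5406 -0.0148  0.1616] F [-1.8 -0.   5.4] gap -0.0001 | need cm tool: [-2.14 -0.06 -0.01] tooly yaw 0.093 q [-0.18  0.26 -0.13  1.18  0.    1.3 ]
tau [ -0.1 -41.6  27.9  -0.7   0.    0. ] trq [0.03 0.35 0.03]
```

View pics/ds.png

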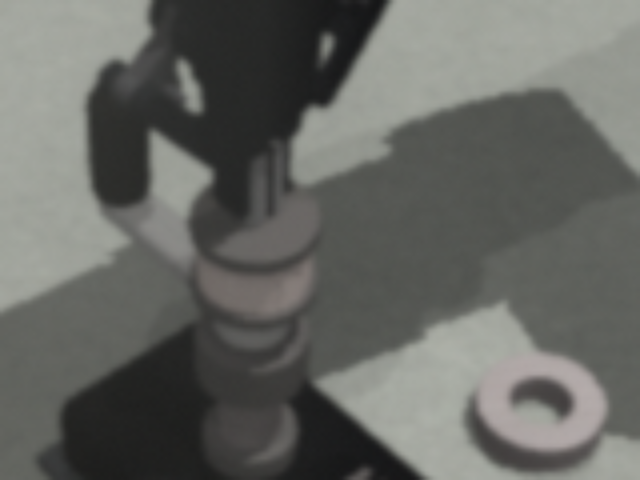

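Contact is confirmed: 5.4 N, with the reading at 0.162. The true tip sits about 28 mm above the reported TCP. Now I press it in.

>>> {"fn": "servo_tool", "kwargs": {"moves": [[0.1,0,0,0,1],[0.1,0,0,0,1],[0.1,0,0,0,1],[0.1,0,0,0,1],[0.1,0,0,0,1],[0,0,0,0,1],[0,0,0,0,1],[0,0,0,0,1],[0,0,0,0,1],[0,0,0,0,1]]}}

```text
clock: 14.75
tcp_pos: [0.5406, -0.0148, 0.1566]
orientation: [0.523, 0.476, 0.522, -0.476]
wrist_force: [-1.1, 0.5, 5.3]
finger_gap: -0.0001
```

```bash
python3 look.py e
```

```text
t 14.75 tcp [ 0.5406 -0.0148  0.1566] F [-1.1  0.5  5.3] gap -0.0001 | need cm tool: [-2.64 -0.06 -0.01] tooly yaw 0.093 q [-0.18  0.27 -0.14  1.17  0.    1.3 ]
tau [ -0.1 -41.6  27.8  -0.7   0.    0. ] trq [0.02 0.31 0.02]
```

View pics/es.png

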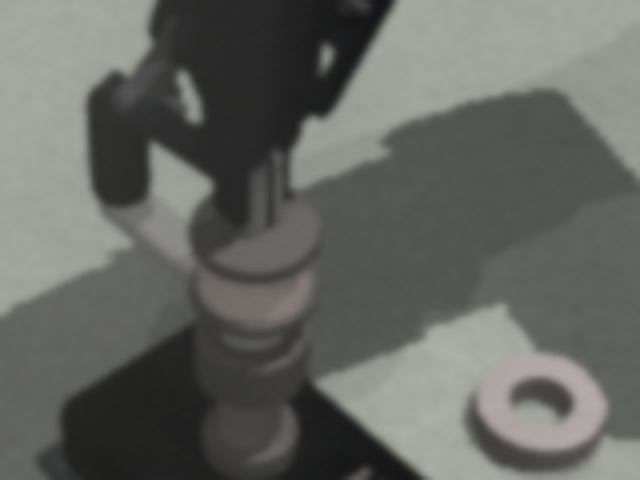

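The lantern is sinking at steady friction; the neck below the diffuser is shrinking.

>>> {"fn": "servo_tool", "kwargs": {"moves": [[0.1,0,0,0,1],[0.1,0,0,0,1],[0.1,0,0,0,1],[0.1,0,0,0,1],[0,0,0,0,1],[0,0,0,0,1],[0,0,0,0,1],[0,0,0,0,1],[0,0,0,0,1],[0,0,0,0,1]]}}

```text
clock: 16.1
tcp_pos: [0.541, -0.0149, 0.1561]
orientation: [0.524, 0.477, 0.521, -0.475]
wrist_force: [-6.8, 0.0, 24.4]
finger_gap: -0.0001
```

The force rose to 24 N at 0.156, so the lantern is home and the tip offset is about 27 mm. Its total sink was about 6 mm from contact. Now I'll lift and move above the button.

>>> {"fn": "servo_tool", "kwargs": {"moves": [[-2,0,0,0,1],[-2,0,0,0,1],[0,0,-3.7,0,1],[0,0,-3.7,0,1],[0,0,-3.7,0,1],[4,0,0,0,1],[4,0,0,0,1],[4,0,0,0,1],[1,0,0,0,1],[0,0,0,0,1]]}}

```text
clock: 17.35
tcp_pos: [0.53, 0.0957, 0.0618]
orientation: [0.522, 0.476, 0.523, -0.476]
wrist_force: [-0.6, 1.2, 0.3]
finger_gap: 0.0002
```

```bash
cat > look2.py <<'E'
from h import *
import sys
s,t,M=pose(); to([.5297,.096,.036])
n=sys.argv[1]
im=optics.read_camera("scene"); w=optics.read_camera("wrist")
for p in (im,w):
  for k,z in (("lantern_top",.183),("button_top",.063)):
    for r in models.pinpoint(k,p)[:1]: print(k,r["location"],round(r["conf"],2),np.round(atz(p,r["location"],z),4))
print("lantern z by scene at .54,-.0148:", [(z,np.round(proj(im,[.54,-.0148,z]),1)) for z in (.183,.193)])
cv2.imwrite(f"pics/{n}s.png",cv2.resize(im["pixels"][150:300,290:450],None,fx=4,fy=4))
cv2.imwrite(f"pics/{n}w.png",cv2.resize(w["pixels"][200:350,220:420],None,fx=4,fy=4))
E
python3 look2.py f
```

```text
t 17.35 tcp [0.53   0.0957 0.0618] F [-0.6  1.2  0.3] gap 0.0002 | need cm tool: [ 2.58 -0.03 -0.03] tooly yaw 0.093 q [ 0.03  0.33 -0.29  0.95  0.    1.51]
lantern_top [332.7, 172.9] 0.84 [ 0.5387 -0.0179  0.183 ]
button_top [374.9, 265.9] 0.6 [0.5339 0.0971 0.063 ]
button_top [320.9, 275.5] 0.8 [0.531  0.1001 0.063 ]
lantern z by scene at .54,-.0148: [(0.183, array([333.2, 174.4])), (0.193, array([333.3, 169.6]))]
```

View pics/fs.png

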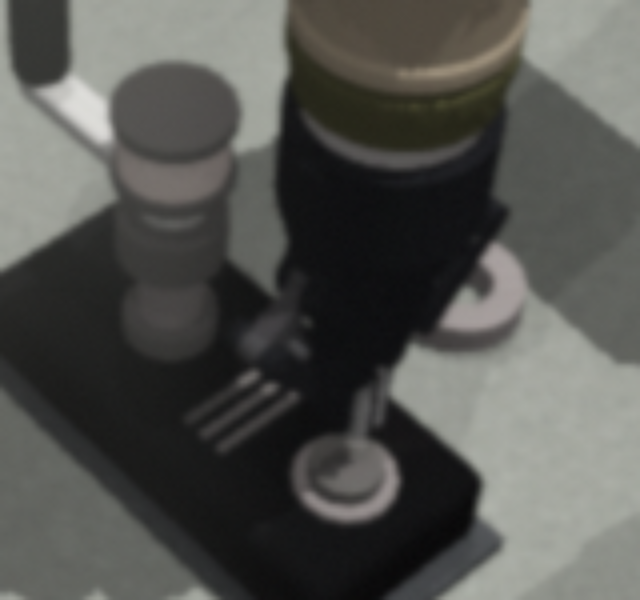

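View pics/fw.png

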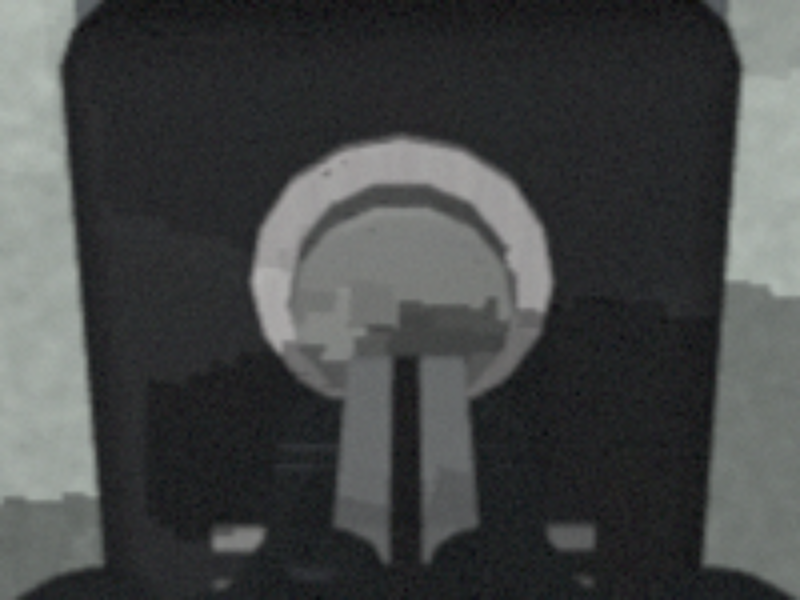

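The lantern now sits lower, with its neck nearly hidden, and the tip is over the button. I'll shift 2 mm toward the button side and press.

>>> {"fn": "servo_tool", "kwargs": {"moves": [[0.8,0,-0.2,0,1],[0.8,0,0,0,1],[0.6,0,0,0,1],[0.2,0,0,0,1],[0.2,0,0,0,1],[0.2,0,0,0,1],[0.2,0,0,0,1],[0.1,0,0,0,1],[0,0,0,0,1],[0,0,0,0,1]]}}

```text
clock: 18.9
tcp_pos: [0.5296, 0.0977, 0.0307]
orientation: [0.523, 0.476, 0.523, -0.476]
wrist_force: [-3.6, 0.1, 4.7]
finger_gap: -0.0002
```

>>> {"fn": "servo_tool", "kwargs": {"moves": [[0.1,0,0,0,1],[0.1,0,0,0,1],[0.1,0,0,0,1],[0.1,0,0,0,1],[0,0,0,0,1],[0,0,0,0,1],[0,0,0,0,1],[0,0,0,0,1],[0,0,0,0,1],[0,0,0,0,1]]}}

```text
clock: 20.15
tcp_pos: [0.5298, 0.0977, 0.0291]
orientation: [0.523, 0.476, 0.522, -0.476]
wrist_force: [-9.9, -1.7, 23.2]
finger_gap: -0.0
```

The button bottomed at 0.0291 with 23 N, which matches the prediction for fully in. Next I lift, open the gripper and move over the grip.

>>> {"fn": "servo_tool", "kwargs": {"moves": [[-6,0,0,0,1],[-6,0,0,0,1],[-6,0,0,0,-1],[-1,0,0,0,-1],[0,0,4.9,0,-1],[0,0,4.9,0,-1],[0,0,4.9,0,-1],[0,0,4.9,0,-1],[0,0,0,0,-1],[0,0,0,0,-1]]}}

```text
clock: 21.4
tcp_pos: [0.5479, -0.0974, 0.2156]
orientation: [0.522, 0.476, 0.523, -0.476]
wrist_force: [-0.6, 0.7, -0.6]
finger_gap: 0.0851
```

```bash
cat > look3.py <<'E'
from h import *
import sys
s,t,M=pose(); to([.548,-.099,.131])
n=sys.argv[1]
im=optics.read_camera("scene"); w=optics.read_camera("wrist")
for p in (im,w):
  for k,z in (("lantern_top",.183),("button_top",.056),("grip_mid",.169)):
    for r in models.pinpoint(k,p)[:1]: print(k,r["location"],round(r["conf"],2),np.round(atz(p,r["location"],z),4))
cv2.imwrite(f"pics/{n}s.png",cv2.resize(im["pixels"][60:260,220:420],None,fx=3,fy=3))
cv2.imwrite(f"pics/{n}w.png",w["pixels"])
E
python3 look3.py g
```

```text
t 21.4 tcp [ 0.5479 -0.0974  0.2156] F [-0.6  0.7 -0.6] gap 0.0851 | need cm tool: [8.46 0.   0.17] tooly yaw 0.092 q [-0.32  0.28  0.02  1.32  0.    1.16]
lantern_top [332.7, 174.7] 0.75 [ 0.541  -0.0146  0.183 ]
button_top [374.6, 270.6] 0.81 [0.5366 0.1006 0.056 ]
grip_mid [298.0, 152.4] 0.62 [ 0.5483 -0.1027  0.169 ]
lantern_top [321.3, 122.7] 0.96 [ 0.5407 -0.0128  0.183 ]
grip_mid [319.4, 251.0] 0.76 [ 0.5473 -0.096   0.169 ]
```

View pics/gs.png

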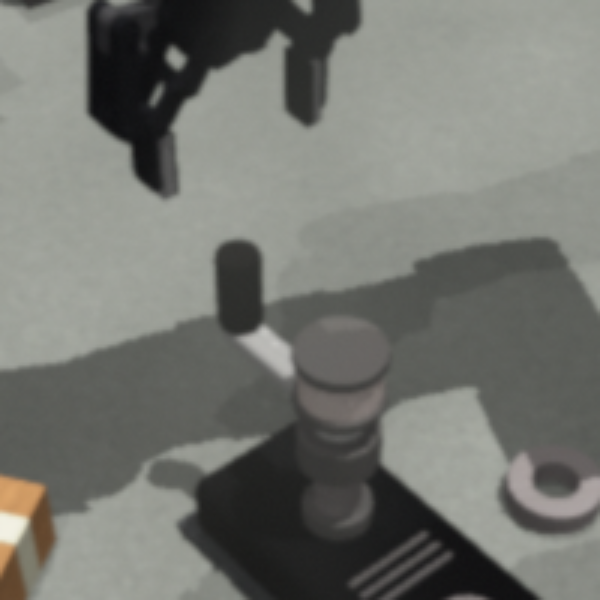

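View pics/gw.png

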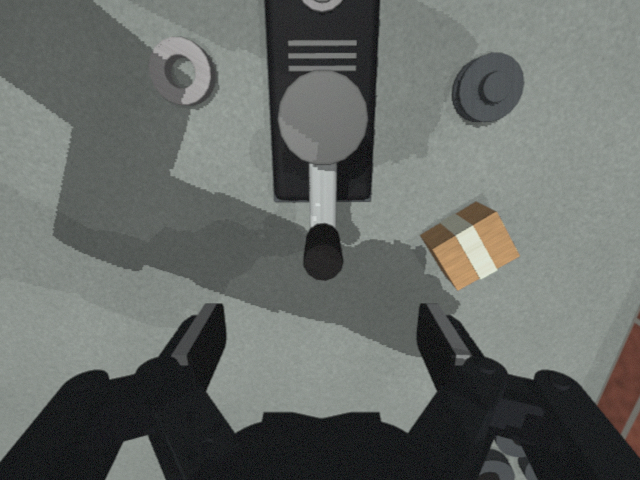

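The wrist view shows the grip at (322,250), laterally centred between the fingers, and the lantern is undisturbed. I'll go down over it and then close.

>>> {"fn": "servo_tool", "kwargs": {"moves": [[2,0,0,0,-1],[2,0,0,0,-1],[1,0,0.1,0,-1],[1,0,0,0,-1],[1,0,0,0,-1],[1,0,0,0,-1],[1,0,0,0,-1],[0,0,0,0,-1],[0,0,0,0,-1],[0,0,0,0,-1]]}}

```text
clock: 23.05
tcp_pos: [0.5486, -0.0986, 0.1272]
orientation: [0.523, 0.476, 0.522, -0.476]
wrist_force: [0.4, 0.7, 0.5]
finger_gap: 0.085
```

```bash
python3 look3.py i
```

```text
t 23.05 tcp [ 0.5486 -0.0986  0.1272] F [0.4 0.7 0.5] gap 0.085 | need cm tool: [-0.38 -0.06  0.04] tooly yaw 0.093 q [-0.32  0.31 -0.15  1.11  0.    1.16]
lantern_top [332.6, 175.1] 0.75 [ 0.5417 -0.0139  0.183 ]
button_top [376.7, 265.9] 0.48 [0.5278 0.0951 0.056 ]
grip_mid [301.1, 155.5] 0.6 [ 0.5483 -0.0934  0.169 ]
lantern_top [317.8, 111.2] 0.75 [ 0.5398 -0.0115  0.183 ]
grip_mid [319.9, 315.6] 0.96 [ 0.548  -0.0937  0.169 ]
```

View pics/is.png

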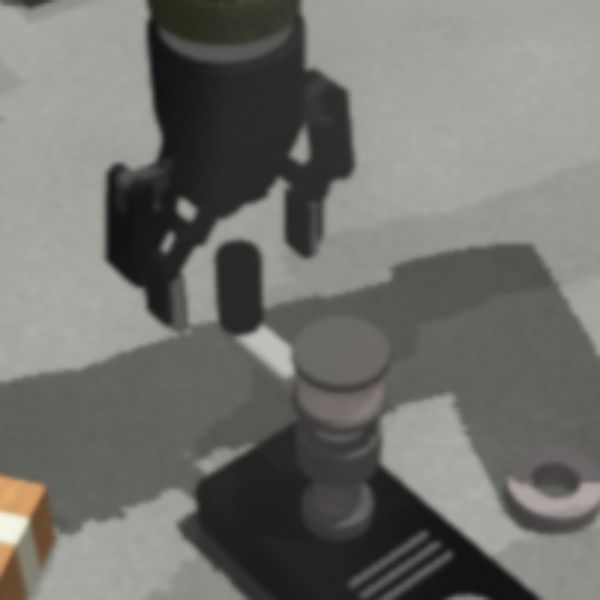

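View pics/iw.png

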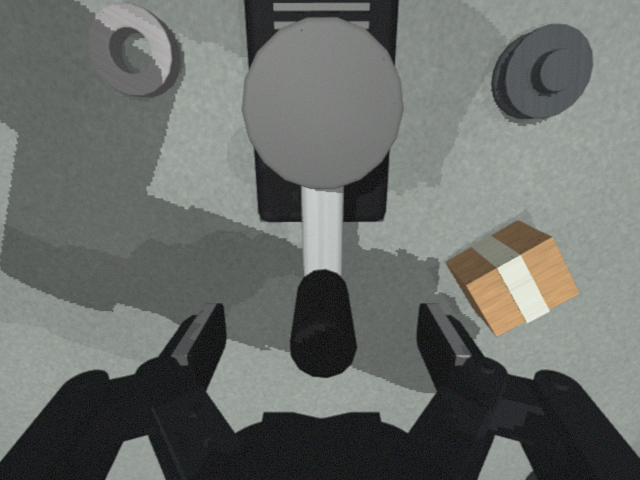

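The fingertips straddle the grip at mid height with nothing in the way, so I close.

>>> {"fn": "servo_tool", "kwargs": {"moves": [[0,0,-0.1,0,1],[0,0,0,0,1],[0,0,0,0,1],[0,0,0,0,1],[0,0,0,0,1],[0,0,0,0,1],[0,0,0,0,1],[0,0,0,0,1],[0,0,0,0,1],[0,0,0,0,1]], "grip_force": 80}}

```text
clock: 24.7
tcp_pos: [0.549, -0.0974, 0.1271]
orientation: [0.523, 0.477, 0.522, -0.476]
wrist_force: [4.4, 1.7, 0.7]
finger_gap: 0.0246
```

```bash
python3 look3.py j
```

```text
t 24.7 tcp [ 0.549  -0.0974  0.1271] F [4.4 1.7 0.7] gap 0.0246 | need cm tool: [-0.39 -0.12  0.15] tooly yaw 0.093 q [-0.32  0.31 -0.15  1.11  0.    1.16]
lantern_top [332.1, 174.4] 0.95 [ 0.5414 -0.0157  0.183 ]
grip_mid [298.0, 153.8] 0.65 [ 0.5502 -0.0998  0.169 ]
lantern_top [318.4, 116.7] 0.97 [ 0.5405 -0.012   0.183 ]
grip_mid [320.1, 321.1] 0.94 [ 0.5488 -0.0953  0.169 ]
```

View pics/js.png

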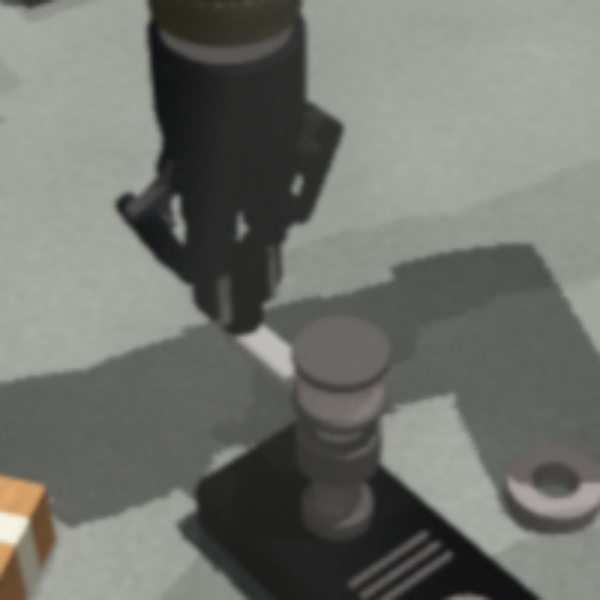

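View pics/jw.png

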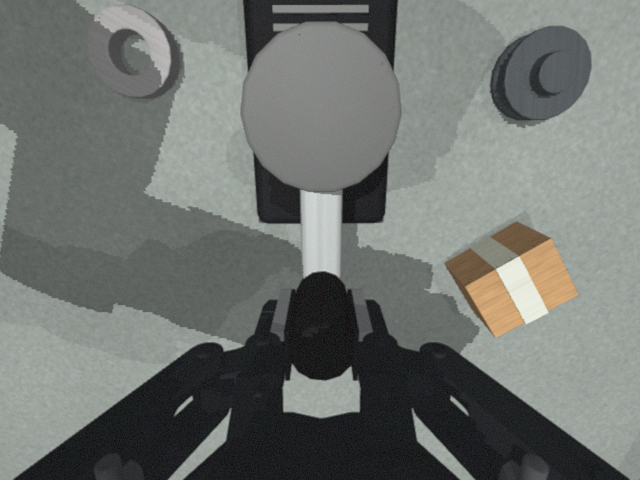

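The gripper holds the grip firmly (gap 24.6 mm, both pads on the rubber). I pull up smoothly.

>>> {"fn": "servo_tool", "kwargs": {"moves": [[-0.2,0,0,0,1],[-0.4,0,0,0,1],[-0.6,0,0,0,1],[-0.6,0,0,0,1],[-0.6,0,0,0,1],[-0.6,0,0,0,1],[-0.6,0,0,0,1],[-0.6,0,0,0,1],[-0.6,0,0,0,1],[-0.6,0,0,0,1]]}}

```text
clock: 26.35
tcp_pos: [0.5489, -0.0974, 0.1798]
orientation: [0.523, 0.476, 0.523, -0.476]
wrist_force: [5.8, 1.5, -3.1]
finger_gap: 0.0246
```

```bash
python3 look3.py k
```

```text
t 26.35 tcp [ 0.5489 -0.0974  0.1798] F [ 5.8  1.5 -3.1] gap 0.0246 | need cm tool: [ 4.88 -0.11  0.16] tooly yaw 0.093 q [-0.32  0.29 -0.05  1.23  0.    1.16]
lantern_top [334.9, 148.3] 0.87 [ 0.5018 -0.063   0.183 ]
button_top [376.6, 264.9] 0.8 [0.5267 0.0934 0.056 ]
grip_mid [299.8, 127.7] 0.91 [ 0.5104 -0.155   0.169 ]
lantern_top [319.9, 114.9] 0.91 [ 0.5407 -0.0101  0.183 ]
grip_mid [318.9, 318.8] 0.76 [ 0.551 -0.128  0.169]
```

View pics/ks.png

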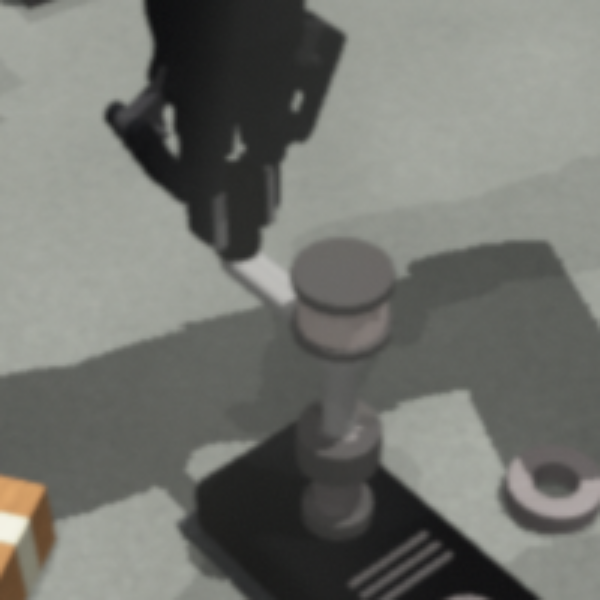

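The pole has risen 53 mm with the lantern still seated, and the wrist load is only about 3 N. I go on past the catch.

>>> {"fn": "servo_tool", "kwargs": {"moves": [[-0.4,0,0,0,1],[-0.6,0,0,0,1],[-0.6,0,0,0,1],[-0.6,0,0,0,1],[-0.6,0,0,0,1],[-0.6,0,0,0,1],[-0.6,0,0,0,1],[-0.6,0,0,0,1],[-0.4,0,0,0,1],[-0.3,0,0,0,1]]}}

```text
clock: 28.0
tcp_pos: [0.5489, -0.0974, 0.2332]
orientation: [0.523, 0.477, 0.523, -0.476]
wrist_force: [7.0, 1.9, -3.9]
finger_gap: 0.0245
```

>>> {"fn": "servo_tool", "kwargs": {"moves": [[-0.2,0,0,0,1],[-0.1,0,0,0,1],[-0.1,0,0,0,1],[-0.1,0,0,0,1],[0,0,0,0,1],[0,0,0,0,1],[0,0,0,0,1],[0,0,0,0,1],[0,0,0,0,1],[0,0,0,0,1]]}}

```text
clock: 29.25
tcp_pos: [0.5489, -0.0973, 0.2372]
orientation: [0.522, 0.476, 0.523, -0.476]
wrist_force: [8.0, 1.0, -7.4]
finger_gap: 0.0239
```

>>> {"fn": "servo_tool", "kwargs": {"moves": [[-0.1,0,0,0,1],[-0.1,0,0,0,1],[0,0,0,0,1],[0,0,0,0,1],[0,0,0,0,1],[0,0,0,0,1],[0,0,0,0,1],[0,0,0,0,1],[0,0,0,0,1],[0,0,0,0,1]]}}

```text
clock: 30.5
tcp_pos: [0.5487, -0.0972, 0.2373]
orientation: [0.522, 0.476, 0.524, -0.476]
wrist_force: [9.4, -0.1, -16.2]
finger_gap: 0.0247
```

```bash
python3 look3.py m; python3 - <<'E'
from h import *
im=optics.read_camera("scene"); w=optics.read_camera("wrist")
cv2.imwrite("pics/full.png",im["pixels"])
L=models.pinpoint("lantern_top",im)[0]["location"];G=models.pinpoint("grip_mid",im)[0]["location"]
print(L,[(z,np.round(proj(im,[.5405,-.0148,z]),1)) for z in (.283,.293,.303)])
print(G,[(z,np.round(proj(im,[.548,-.098,z]),1)) for z in (.269,.279)])
print(models.pinpoint("button_top",im)[0]["location"],[np.round(proj(im,[.5297,.0965,z]),1) for z in (.056,.063)])
for k in ("carton","bearing","pulley","filter"): print(k,[(r["location"],r["conf"]) for r in models.pinpoint(k,im)[:1]])
E
```

```text
t 30.5 tcp [ 0.5487 -0.0972  0.2373] F [  9.4  -0.1 -16.2] gap 0.0247 | need cm tool: [10.63 -0.07  0.19] tooly yaw 0.093 q [-0.32  0.27  0.07  1.37  0.    1.16]
lantern_top [335.5, 115.7] 0.59 [ 0.4507 -0.132   0.183 ]
button_top [377.4, 268.4] 0.76 [0.5301 0.0997 0.056 ]
grip_mid [295.8, 99.6] 0.56 [ 0.4716 -0.2274  0.169 ]
lantern_top [319.0, 116.5] 0.75 [ 0.5397 -0.0095  0.183 ]
grip_mid [319.7, 321.5] 0.77 [ 0.5545 -0.1657  0.169 ]
[335.1, 113.0] [(0.283, array([334.1, 122.1])), (0.293, array([334.3, 116.2])), (0.303, array([334.4, 110.2]))]
[296.4, 95.0] [(0.269, array([297.5, 102.9])), (0.279, array([297.2,  97.2]))]
[376.5, 264.8] [array([376.3, 267. ]), array([376.7, 264.5])]
carton [([215.6, 250.6], 0.83)]
bearing [([405.1, 226.7], 0.69)]
pulley [([270.8, 313.5], 0.56)]
filter [([332.0, 374.4], 0.92)]
```

View pics/ms.png

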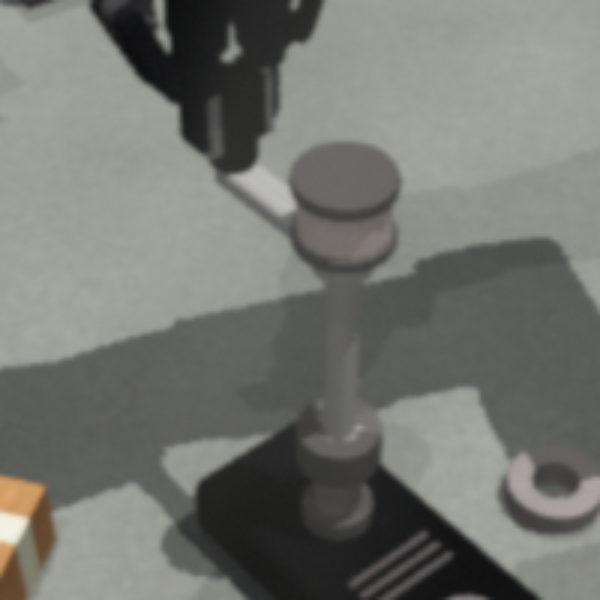

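View pics/full.png

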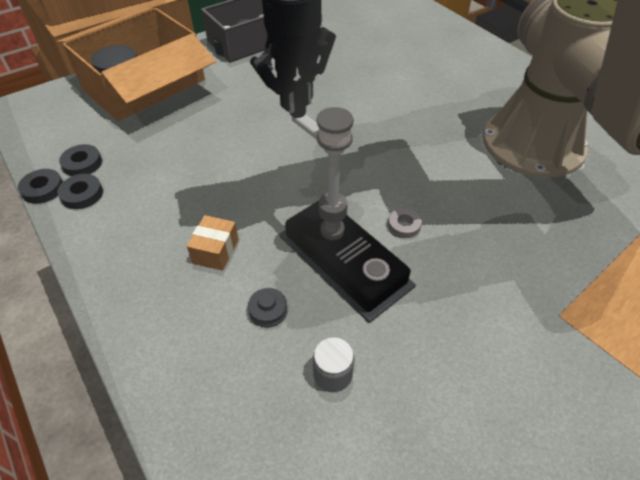

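The pole is at its stop: 110 mm of rise, with the force climbing to 16 N with no further motion. In the wrist view the lantern is at the same pixel as before the lift ((318,117) vs (319,116.5)), so it hasn't come out. The spare parts are where they started. I'm handing in.

```bash
python3 - <<'E'
from h import *
print(order.hand_in()); to([0,0,0])
E
```

```text
the job is handed in; nothing more can be done
None
the job is handed in; nothing more can be done
```

I pressed the lantern head home, pressed the button in, and pulled the pole up by its grip to the second stop. I handed in at about 31 s while still holding it; the hand-in gives no verdict.

- **Lantern:** it sank about 6 mm, then the force rose to 24 N with almost no further movement. In the wrist view it sat at the same pixel before and after the lift, so it stayed seated.
- **Button:** it stopped where "fully in" was expected, at 23 N.
- **Pole:** the grip was held at 80 N with a 24.6 mm opening. The pole rose 110 mm, then the pull climbed to 16 N with no further movement.
- **Spare parts:** all four were within about 2–3 px of their starting positions in the scene view.

**What disagreed:**
- **Fingertip offset:** the real fingertips are about 27 mm above the reported tool position. Both the images and the contact heights showed this. I chose the grip height so that the grasp is within 40 mm of the grip's middle either way.
- **Noisy readings at the end:** the network's last lantern and button points in the scene view were a few pixels off. One fit the button being out, and one put the lantern slightly high. I relied on the contact forces and the wrist view instead.

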